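# Load the polishing tumbler

### The job

Roll the orange polishing barrel up the ramp by pushing it slowly from behind with the fingers, without lifting it or letting it get away and roll back down, until it drops between the two black rollers at the top, up to the yellow stop plate. Then press the green button fully down to start the tumbler, and let go. Leave the red button and everything else on the bench alone.

Things in the scene. Friction and masses are not known exactly. Their poses are not given: they have to be found in the camera images.
- tumbler: Tumbler, bolted down, but placed and turned differently each time. Origin on the bench under the ramp's middle; x up the ramp, y left across it, z up. In mm: flat aluminium apron x -165 to -75, top 12 high, 112 wide, no curbs; aluminium ramp x -75 to 75, rising at 7 degrees from 12 to 30 high, between blue curbs (inner faces y +-50, outer +-56, 11 above the ramp). The barrel rolls back down if let go on the ramp.
- barrel: Smooth, rather slippery orange cylindrical polishing barrel with black bands and end discs, diameter 64 mm, length 90 mm, about 0.5 kg. Lies loose on the apron across the way and rolls freely. Origin at its middle, on its axis; its y axis is the cylinder's axis (x and z turn as it rolls).
- home (a point): Where the middle of the barrel is when it sits home at the top of the ramp: tumbler x 102, z 60 mm, in a dip between two fixed black rollers (radius 8, across the way at x 85 and 119, axes 23 high; side cheeks 41 high at y +-53). Stays put there when let go. Yellow stop plate behind, near face x 135.5, 90 high, 1.5 mm clear of the seated barrel; then a blue housing to x 216, 100 high. Axes as the tumbler's.
- ramp (a point): Point on the running surface at the middle of the ramp (tumbler x = 0, 21 mm above the bench); x points up the slope, y across, z square to the slope. The barrel's axis is 32 mm above it in z on the slope, up to 40 mm on the apron.
- start_top (a point): Centre of the top face of the GREEN push button (start), radius 16 mm, 62 mm above the bench, on a grey pod 70 x 70 x 40 mm that is fixed to the bench; moves down 6 mm when pressed. z up. Green and red pods may stand in either order.
- start (a joint): Travel of the green button in m: 0 up, 0.006 fully down; a spring takes 4 N for full travel and brings it back up.
- stop_top (a point): Centre of the top face of the RED push button, same size and build as the green one; leave it alone.
- stop (a joint): Travel of the red button in m: 0 up, 0.006 fully down.
- jar: Jar with a black cap, diameter 56 mm, height 70 mm, loose bystander; origin under its middle.
- dish: White ceramic dish, diameter 80 mm, height 35 mm, loose bystander; origin under its middle.
- hammer: Hammer lying along its x axis, 240 mm long, loose bystander.
- ringbox: Black ring box 55 x 55 x 40 mm, loose bystander; origin under its middle.
- brass_ring: Brass ring, diameter 48 mm, 12 mm high, loose bystander; origin under its middle.
- wood_ball_center (a point): Centre of a wooden ball, diameter 40 mm, loose bystander.
- polish_wheel: Cork polishing wheel, diameter 60 mm, 22 mm high, lying flat, loose bystander; origin under its middle.

How it is judged:
By the outcome, as a careful person would: the job done as asked, in the order asked, and still so for the second after the job is handed in, with the robot touching nothing.
It also fails if it takes over 58 s, if anything falls off the work surface, if the arm or the gripper's body presses on something with over 40 N, if the wrist force passes 120 N, or if a joint passes its speed limit or range.

### The arm

A 6-joint arm with a two-finger parallel gripper is mounted at the origin on the work surface. World frame = base frame: x ahead of the robot, y to its left, z up, the work surface at z = 0. Lengths are in m, angles in degrees, forces in N, time in s.
With the tool pointing down it reaches from about 0.25 to 0.725 m from the base axis. Payload 9.7 kg.
Tool frame: the origin (TCP) lies at the very end of the fingers, on their centre line; the grasp point (between the pads) lies 19 mm behind it; z points along the fingers, y is the line along which they close (so a half turn about z gives the same grasp; the last joint's range is limited). The gripper opens to 85 mm and grips with 20 to 120 N. Pads are 22 mm wide; open, the fingers measure 114 mm over their backs; the gripper's body (76 mm by 85 mm) begins 54 mm behind the grasp point. The pads swing forward as they close: fully open they stand 13 mm farther back than shut.
Start: joints at [-64.057, 4.979, 10.078, 95.1, 0, 90], TCP at [0.241, -0.495, 0.231] pointing down, gripper open.
Joint ranges: [-179.16, 179.16], [-48.56, 103.87], [-65.8, 70.77], [-126.05, 130.52], [-82.76, 87.17], [-180, 180]. Speed limits (degrees/s): [127.2, 127.2, 147.25, 180, 180, 180].

### API

Orientations are given as [roll, pitch, yaw] about the fixed x, y, z axes, in that order (R = Rz(yaw) Ry(pitch) Rx(roll)).
In Python, from bench import bot gives the robot as it stands. The module is installed in compiled form; this text tells all that it offers.
- The arm moves only by the shell command python3 -m pendant 'ROWS'. ROWS is JSON, a list of rows, each an object of numbers: "grip": the opening, from -1 (shut) to 1 (fully open); "tx", "ty", "tz": the shift along the tool's x, y, z in cm; "twist": the turn about the tool's z in degrees. In form: [{"grip": .., "tx": .., "ty": .., "tz": .., "twist": ..}, ...]. A call has 1 to 5 rows; each row is the pose to reach, as a shift and turn from the pose commanded when the call began, along the tool's axes at that moment; what a row does not reach only later rows make up. A row lasts 1/8 s, in which the tool goes at most 62.5 mm and 10.7 degrees, less where a joint would pass 70% of its speed; a pose out of reach is approached as far as the arm can. A call with a gripper value outside its range is refused whole. The fingers move at their own pace and stop on an object; the grip force is fixed at half the most. Time passes only in rows, so rows that repeat a pose let the fingers close. It gives the time, the measured TCP pose, the force, the opening and the grip force at its end, in the units of the state.
- bot.observe(): the state, without advancing time (a new reading comes with each control period).
- bot.grab_frame(name): name is "scene" or "top"; returns (picture, depth): 400x640x3 uint8, red, green, blue; 400x640 float32, m along the optical axis (not along the pixel's ray), 0 where there is no reading.
- bot.camera_params(name): a dict with "vfov" (degrees; the focal length in pixels is half the picture's height over the tangent of half this angle, whatever the lens; pixels are square), "cx", "cy" (the principal point, pixels), "R" (3x3) and "t" (3): a world point X has camera coordinates R X + t. Camera axes: x right, y down, z forward; pixel columns grow to the right and rows downward; lengths in m; the calibration is good to about 2 mm. A picture is of the moment at which its call begins. camera_params takes no time and is no camera call.
- bot.sign_off(): hands the job in; it is judged then, once.
The state is a dict: "time": time; "q": joint angles; "joint_velocities": joint speeds; "effort": joint torques, N m; "ee_pos": TCP position; "eef_rot": TCP orientation; "force": force on the tool from outside, world axes, zero at the start; "moment": the same for the moment, N m; "width": opening from 0.0 (shut) to 1.0 (fully open); "finger_force": force on a finger pad.
Only numpy, scipy, OpenCV 4.12 (cv2) and the standard library are available. Lean on these libraries where they do the work, as an engineer would, in place of code of your own. Each camera call takes 0.05 s, during which the arm holds its last target. There are 200 camera calls.

## Working session

There is one attempt and no reset: what is moved stays moved. The work goes in short steps, Python scripts to look and compute and a shell command to move; the robot and the scene stay as the last step left them, time stands still between calls to the robot, and variables do not carry over. Pictures are saved under pics/ and viewed, at most 12 in all, crops included, and the job is handed in when it is done.

```bash
mkdir -p pics; cat > h.py <<'E'
import numpy as np,cv2
from bench import bot
def px(name,u,v,d=None,z=None):
    p=bot.camera_params(name);f=200/np.tan(np.radians(p['vfov'])/2)
    R=np.array(p['R']);t=np.array(p['t'])
    r=np.array([(u-p['cx'])/f,(v-p['cy'])/f,1.]);c=-R.T@t;w=R.T@r
    if d is None:d=(z-c[2])/w[2]
    return c+d*w
E
python3 - <<'E'
from h import *
for n in('scene','top'):
    im,d=bot.grab_frame(n);cv2.imwrite(f'pics/{n}0.png',im[:,:,::-1]);np.save(n+'0.npy',d)
    print(n,{k:np.round(v,4).tolist() for k,v in bot.camera_params(n).items() if k!='x'})
print(bot.observe())
E
```

```text
scene {'vfov': 47.0477, 'cx': 313.7638, 'cy': 199.5194, 'R': [[-0.3783, 0.9256, 0.0146], [0.6918, 0.2931, -0.6599], [-0.6151, -0.2396, -0.7512]], 't': [0.2268, -0.3678, 1.6007]}
top {'vfov': 50.7957, 'cx': 319.633, 'cy': 196.6295, 'R': [[-0.0128, -0.9997, 0.0215], [-0.9893, 0.0095, -0.1456], [0.1453, -0.0232, -0.9891]], 't': [-0.0256, 0.6021, 1.2716]}
{'time': 0.1, 'q': array([-6.40526330e+01,  5.00798479e+00,  1.00375295e+01,  9.50977694e+01,
        1.19891958e-03,  8.99982183e+01]), 'joint_velocities': array([ 0.00604041, -0.08234814,  0.06674397, -0.04486283,  0.10046606,
       -0.01875857]), 'effort': array([ 4.35901638e-04, -5.21561873e+01,  4.65652299e+01,  1.60519121e-02,
        5.23144355e-07, -7.94274001e-06]), 'ee_pos': array([ 0.24056726, -0.49437449,  0.23064049]), 'eef_rot': array([-1.79931775e+02, -1.20104025e-03,  2.59491472e+01]), 'force': array([-0.26327288, -0.56893482,  0.15704361]), 'moment': array([-0.02805528,  0.07083406, -0.02306212]), 'finger_force': 0.0, 'width': 0.9988838496645792}
```

View pics/top0.png

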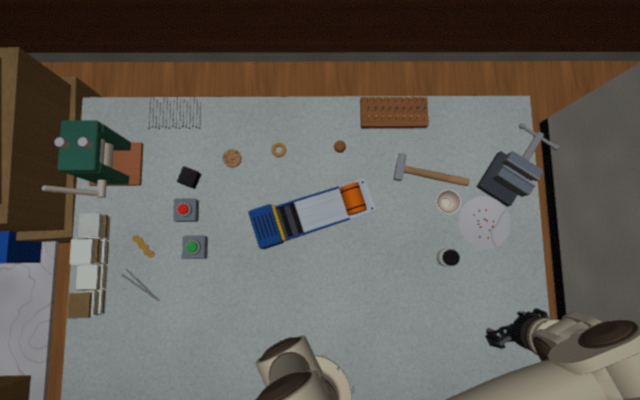

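View pics/scene0.png

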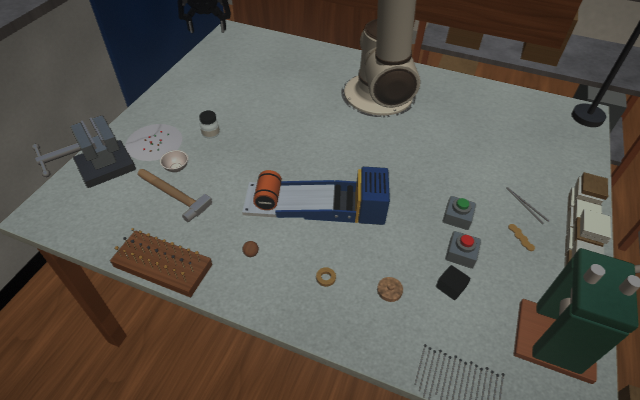

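The top view shows the tumbler from the apron at about (370,195) to the housing at about (265,227). The barrel is at (354,198), the green button at (193,247), the red at (183,210), and the dish and jar are right of the apron at (447,201) and (449,257). I'll enlarge it.

```bash
python3 - <<'E'
from h import *
im=cv2.imread('pics/top0.png');d=np.load('top0.npy')
cv2.imwrite('pics/crop0.png',cv2.resize(im[170:260,240:385],None,fx=5.5,fy=5.5,interpolation=cv2.INTER_CUBIC))
hsv=cv2.cvtColor(im,cv2.COLOR_BGR2HSV)
def blob(n,lo,hi,x0,x1,y0,y1):
    m=cv2.inRange(hsv,lo,hi);k=np.zeros_like(m);k[y0:y1,x0:x1]=m[y0:y1,x0:x1]
    v,u=np.nonzero(k);P=np.array([px('top',a,b,d[b,a]) for a,b in zip(u,v)])
    print(n,len(u),u.mean(),v.mean(),P.mean(0).round(4),np.median(P,0).round(4),P.max(0).round(3));return P
blob('green',(45,100,60),(80,255,255),180,205,235,258)
blob('red',(0,150,80),(8,255,255),170,200,200,220)
P=blob('barrel',(5,150,80),(20,255,255),335,375,175,220)
P=blob('yellow',(18,120,80),(35,255,255),270,295,195,250)
q=P[P[:,2]>.07];print(q.mean(0),np.linalg.svd(q[:,:2]-q[:,:2].mean(0))[2][0])
P=blob('blue',(100,120,30),(125,255,255),245,350,180,250)
q=P[P[:,2]>.09];r=cv2.minAreaRect((q[:,:2]*1000).astype(np.float32));print(r)
q=P[(P[:,2]<.05)&(P[:,2]>.01)];r=cv2.minAreaRect((q[:,:2]*1000).astype(np.float32));print(r)
E
```

```text
green 83 191.14457831325302 246.55421686746988 [0.4508 0.3527 0.0764] [0.45   0.3568 0.0613] [0.465 0.373 1.346]
red 77 182.41558441558442 208.63636363636363 [0.5664 0.3872 0.0606] [0.5657 0.3868 0.0606] [0.581 0.402 0.069]
barrel 496 352.54233870967744 198.06451612903226 [ 0.5919 -0.132   0.0758] [ 0.5924 -0.1316  0.0718] [ 0.641 -0.002  1.346]
yellow 132 278.43939393939394 222.78787878787878 [0.5175 0.0926 0.0902] [0.5169 0.0937 0.0885] [0.571 0.112 1.346]
[0.51845785 0.09339941 0.10039445] [-0.93092084 -0.36522103]
blue 1088 271.64430147058823 224.54779411764707 [0.5129 0.1118 0.0892] [0.508  0.1255 0.0987] [0.636 0.179 1.346]
((469.1595458984375, 103.22137451171875), (220.4541778564453, 96.4133071899414), 37.22554016113281)
((554.1410522460938, -8.383354187011719), (110.3421859741211, 202.6619873046875), 18.332874298095703)
```

View pics/crop0.png

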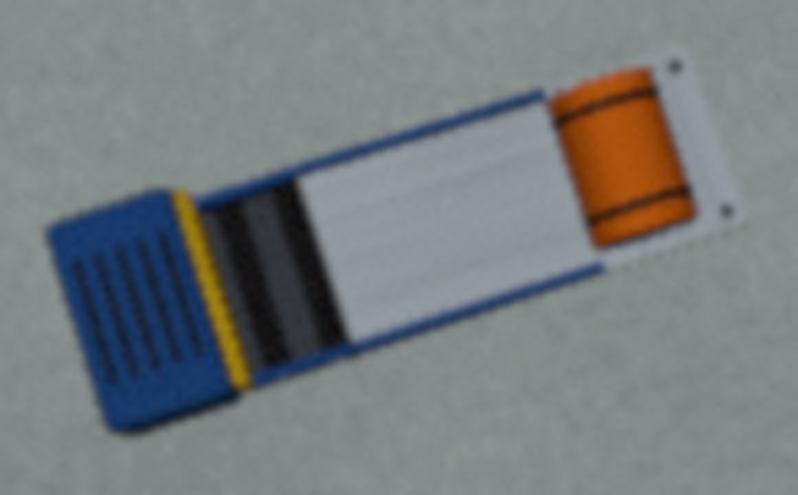

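The crop shows the curb ends at about (543,93) and (603,267), and the apron's end corners at about (685,47) and (745,215). The yellow plate's top runs from (180,192) to (243,388), and the barrel's middle is at about (622,158). Next I fit the tumbler pose to these.

```bash
python3 - <<'E'
from h import *
from scipy.optimize import least_squares
d=np.load('top0.npy')
C=lambda x,y:((x+.5)/5.5-.5+240,(y+.5)/5.5-.5+170)
# crop px, tumbler xyz mm
L=[((543,93),(-75,-53,23)),((603,267),(-75,53,23)),((685,47),(-165,-56,12)),((745,215),(-165,56,12))]
W=[];T=[]
for c,t in L:
    W.append(px('top',*C(*c),z=t[2]/1e3)[:2]*1e3);T.append(t[:2])
for c in((180,192),(243,388)): print('plate',px('top',*C(*c),z=.09).round(4))
W=np.array(W);T=np.array(T)
def f(p):
    c,s=np.cos(p[2]),np.sin(p[2]);return (T@np.array([[c,s],[-s,c]])+p[:2]-W).ravel()
r=least_squares(f,[550,0,1.8]);print(r.x,np.degrees(r.x[2]),r.fun.round(1))
p=r.x;c,s=np.cos(p[2]),np.sin(p[2]);R=np.array([[c,-s],[s,c]])
def tum(P):return R.T@(np.array(P[:2])*1e3-p[:2])
a=[px('top',*C(*q),z=.09) for q in((180,192),(243,388))];print('plate tum',[tum(q).round(1) for q in a])
# barrel: cylinder surface points with depth -> tumbler
im=cv2.imread('pics/top0.png');hsv=cv2.cvtColor(im,cv2.COLOR_BGR2HSV)
m=cv2.inRange(hsv,(5,150,60),(20,255,255));P=[]
for v in range(175,222):
    for u in range(335,375):
        if m[v,u]:
            q=px('top',u,v,d[v,u])
            if .03<q[2]<.085:P.append([*tum(q),q[2]*1e3])
P=np.array(P);print('barrel ranges',np.percentile(P,[1,50,99],axis=0).round(1))
g=least_squares(lambda a:np.hypot(P[:,0]-a[0]-a[2]*P[:,1],P[:,2]-a[1])-32,[-120,44,0],loss='soft_l1');print(g.x, np.std(g.fun))
# red/green from circle depth
for n,z,u,v in(('g',.062,192.5,247),('r',.062,182.6,209)):print(n,px('top',u,v,z=z).round(4),tum(px('top',u,v,z=z)))
# scene check
for n in[(463,203),(467,240)]:print(px('scene',*n,z=.062).round(4))
E
```

```text
plate [0.5726 0.111  0.09  ]
plate [0.4658 0.0767 0.09  ]
[563.11088297 -37.54455571   1.89193257] 108.39975156322016 [ 0.   0.9  1.1 -0.1  2.8  1.2 -3.9 -2. ]
plate tum [array([137.9, -55.9]), array([139.1,  56.3])]
barrel ranges [[-128.1  -40.9   55. ]
 [ -98.9    2.    71.6]
 [ -73.9   44.5   79.6]]
[-1.02912390e+02  4.34117953e+01  2.58793908e-02] 2.221098529986659
g [0.4497 0.3527 0.062 ] [406.05595289 -15.56945019]
r [0.5651 0.3862 0.062 ] [ 401.43741335 -135.6782152 ]
[0.4528 0.3567 0.062 ]
[0.5685 0.3869 0.062 ]
```

```bash
python3 -m pendant '[{"grip":0.18,"tx":5,"ty":-1,"tz":0,"twist":-10},{"grip":0.18,"tx":10,"ty":-2,"tz":0,"twist":-20},{"grip":0.18,"tx":15,"ty":-3,"tz":0,"twist":-30},{"grip":0.18,"tx":20,"ty":-4,"tz":0,"twist":-40},{"grip":0.18,"tx":25,"ty":-5,"tz":0,"twist":-50}]'
cat >> h.py <<'E'
TP=np.array([563.1,-37.5]);YAW=108.3
def rows(target_w,yaw=YAW):
    """target world m -> tool shift cm, twist"""
    s=bot.observe();from_=np.array(s['ee_pos']);e=np.radians(s['eef_rot'])
    from scipy.spatial.transform import Rotation as Ro
    R=Ro.from_euler('xyz',e).as_matrix();y=s['eef_rot'][2]
    print('t',s['time'],'pos',from_.round(4),'rot',s['eef_rot'].round(2),'F',s['force'].round(1),'w',s['width'],'shift cm',(R.T@(np.array(target_w)-from_)*100).round(2),'twist',round(y-yaw,2))
def t2w(x,y,z):
    c,s=np.cos(np.radians(YAW)),np.sin(np.radians(YAW));return np.array([TP[0]+c*x-s*y,TP[1]+s*x+c*y,z])/1e3
def w2t(P):
    c,s=np.cos(np.radians(YAW)),np.sin(np.radians(YAW));a,b=np.array(P[:2])*1e3-TP;return np.array([c*a+s*b,-s*a+c*b,P[2]*1e3])
E
python3 -c "
from h import *
rows(t2w(-172,1,130))"
```

```text
time: 0.72
ee_pos: [0.4446, -0.339, 0.231]
eef_rot: [-180.0, -0.0, 76.3]
force: [-0.2, -0.6, -0.6]
width: 0.591
finger_force: 0.0
t 0.725 pos [ 0.4446 -0.339   0.231 ] rot [-1.7998e+02 -1.0000e-02  7.6270e+01] F [-0.2 -0.6 -0.6] w 0.5912046232545171 shift cm [17.46 13.39 10.1 ] twist -32.03
```

```bash
python3 -m pendant '[{"grip":0.18,"tx":4.4,"ty":3.4,"tz":0,"twist":-8.1},{"grip":0.18,"tx":8.8,"ty":6.7,"tz":0,"twist":-16.2},{"grip":0.18,"tx":13.1,"ty":10,"tz":2,"twist":-24.3},{"grip":0.18,"tx":17.5,"ty":13.4,"tz":6,"twist":-32.3},{"grip":0.18,"tx":17.5,"ty":13.4,"tz":10,"twist":-32.3}]'
python3 -m pendant '[{"grip":0.18,"tx":0,"ty":0,"tz":0,"twist":0},{"grip":0.18,"tx":0,"ty":0,"tz":0,"twist":0}]'
python3 - <<'E'
from h import *
rows(t2w(-172,1,27))
im,d=bot.grab_frame('top');cv2.imwrite('pics/c1.png',cv2.resize(im[150:250,250:400,::-1],None,fx=5,fy=5,interpolation=cv2.INTER_CUBIC))
E
```

```text
time: 1.35
ee_pos: [0.6183, -0.2005, 0.1295]
eef_rot: [180.0, -0.0, 108.6]
force: [-0.4, 0.0, -0.2]
width: 0.592
finger_force: 0.0
time: 1.6
ee_pos: [0.616, -0.2036, 0.1331]
eef_rot: [179.9, 0.0, 108.2]
force: [0.1, -0.2, 0.7]
width: 0.586
finger_force: 0.0
t 1.6 pos [ 0.616  -0.2036  0.1331] rot [1.7994e+02 5.0000e-02 1.0820e+02] F [ 0.1 -0.2  0.7] w 0.586123457984343 shift cm [ 0.24  0.08 10.61] twist -0.1
```

View pics/c1.png

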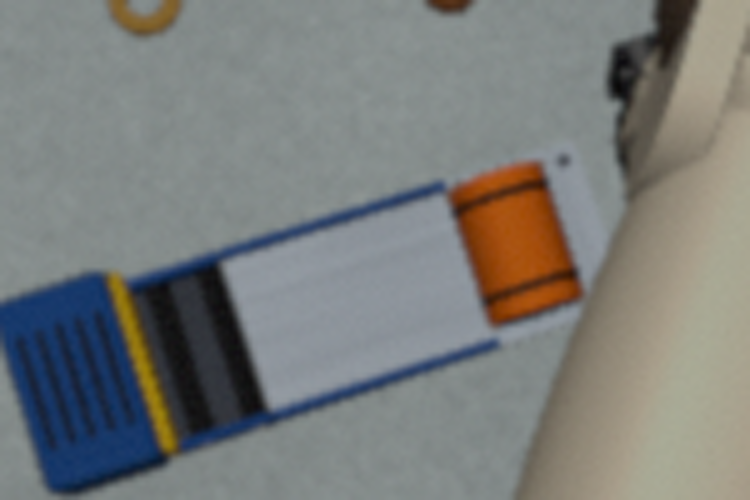

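The barrel still lies at the same place on the apron, square to the ramp and clear of both curbs. The gripper hovers behind it, hidden by the arm. I'll lower, then advance slowly and watch the force.

```bash
python3 -m pendant '[{"grip":0.18,"tx":0,"ty":0,"tz":3,"twist":0},{"grip":0.18,"tx":0,"ty":0,"tz":6,"twist":0},{"grip":0.18,"tx":0,"ty":0,"tz":9,"twist":0},{"grip":0.18,"tx":0,"ty":0,"tz":10.9,"twist":0},{"grip":0.18,"tx":0.5,"ty":0,"tz":10.9,"twist":0}]' >/dev/null
python3 -m pendant '[{"grip":0.18,"tx":0.3,"ty":0,"tz":0,"twist":0},{"grip":0.18,"tx":0.6,"ty":0,"tz":0,"twist":0},{"grip":0.18,"tx":0.9,"ty":0,"tz":0,"twist":0},{"grip":0.18,"tx":1.2,"ty":0,"tz":0,"twist":0}]'
python3 - <<'E'
from h import *
rows(t2w(-146,1,24)); print(w2t(bot.observe()['ee_pos']))
im,d=bot.grab_frame('scene');cv2.imwrite('pics/c2.png',cv2.resize(im[120:240,210:410,::-1],None,fx=4,fy=4,interpolation=cv2.INTER_CUBIC))
E
```

```text
time: 2.78
ee_pos: [0.6108, -0.1867, 0.0227]
eef_rot: [180.0, 0.0, 108.2]
force: [-0.6, -0.8, -0.3]
width: 0.592
finger_force: 0.0
t 2.775 pos [ 0.6108 -0.1867  0.0227] rot [1.7998e+02 2.0000e-02 1.0825e+02] F [-0.6 -0.8 -0.3] w 0.5920864339338165 shift cm [ 1.06  0.05 -0.13] twist -0.05
[-156.62487545    1.53878253   22.65349425]
```

View pics/c2.png

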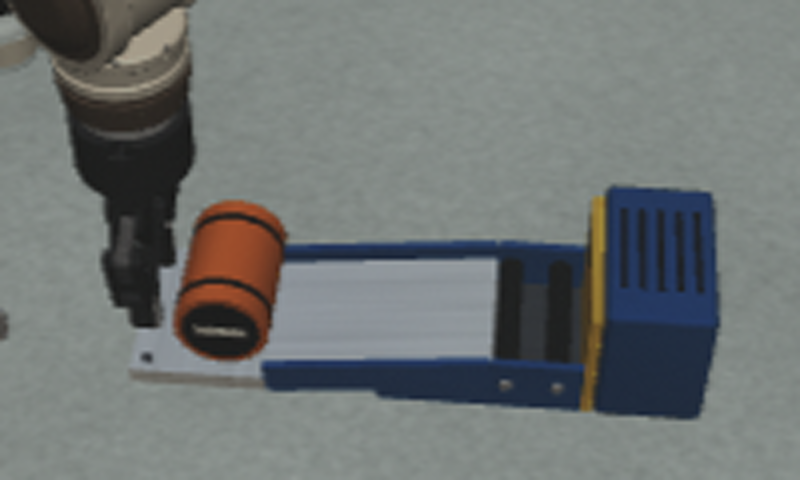

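The fingers stand upright just behind the barrel, which is at about (230,280) in the crop, low and square to it. The gap is about 10 mm. I'll push at about 2 cm/s.

```bash

python3 -m pendant '[{"grip":0.18,"tx":0.25,"ty":0,"tz":0,"twist":0},{"grip":0.18,"tx":0.5,"ty":0,"tz":0,"twist":0},{"grip":0.18,"tx":0.7,"ty":0,"tz":0,"twist":0},{"grip":0.18,"tx":0.9,"ty":0,"tz":0,"twist":0},{"grip":0.18,"tx":1.1,"ty":0,"tz":0,"twist":0}]' |grep -E 'pos|force'
python3 -m pendant '[{"grip":0.18,"tx":0.2,"ty":0,"tz":0,"twist":0},{"grip":0.18,"tx":0.4,"ty":0,"tz":0,"twist":0},{"grip":0.18,"tx":0.6,"ty":0,"tz":0,"twist":0},{"grip":0.18,"tx":0.8,"ty":0,"tz":0,"twist":0},{"grip":0.18,"tx":1.0,"ty":0,"tz":0,"twist":0}]' |grep -E 'pos|force'
python3 -m pendant '[{"grip":0.18,"tx":0.2,"ty":0,"tz":0,"twist":0},{"grip":0.18,"tx":0.4,"ty":0,"tz":0,"twist":0},{"grip":0.18,"tx":0.6,"ty":0,"tz":0,"twist":0},{"grip":0.18,"tx":0.8,"ty":0,"tz":0,"twist":0},{"grip":0.18,"tx":1.0,"ty":0,"tz":0,"twist":0}]' |grep -E 'pos|force'
python3 - <<'E'
from h import *
print(w2t(bot.observe()['ee_pos']))
im,d=bot.grab_frame('scene');cv2.imwrite('pics/c3.png',cv2.resize(im[120:240,210:410,::-1],None,fx=4,fy=4,interpolation=cv2.INTER_CUBIC))
E
```

```text
ee_pos: [0.6073, -0.1764, 0.0223]
force: [0.6, 0.9, -0.6]
finger_force: 0.0
ee_pos: [0.6041, -0.1668, 0.0223]
force: [-0.1, -0.3, -0.7]
finger_force: 0.1
ee_pos: [0.601, -0.1573, 0.0223]
force: [0.0, 0.1, 0.5]
finger_force: 0.1
[-125.63091192    1.67698391   22.27738771]
```

View pics/c3.png

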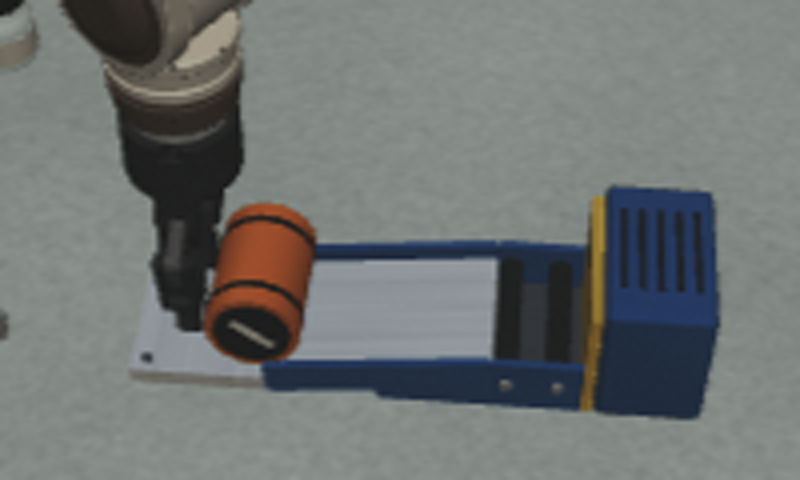

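The barrel rolls ahead of the fingers, square to the ramp, at about (262,280), and has reached the foot of the ramp between the curbs. I'll go on and rise with the slope.

```bash

python3 -m pendant '[{"grip":0.18,"tx":0.2,"ty":0,"tz":-0.02,"twist":0},{"grip":0.18,"tx":0.4,"ty":0,"tz":-0.04,"twist":0},{"grip":0.18,"tx":0.6,"ty":0,"tz":-0.06,"twist":0},{"grip":0.18,"tx":0.8,"ty":0,"tz":-0.09,"twist":0},{"grip":0.18,"tx":1.0,"ty":0,"tz":-0.12,"twist":0}]' |grep -E 'pos|^force'
python3 -m pendant '[{"grip":0.18,"tx":0.2,"ty":0,"tz":-0.03,"twist":0},{"grip":0.18,"tx":0.4,"ty":0,"tz":-0.05,"twist":0},{"grip":0.18,"tx":0.6,"ty":0,"tz":-0.08,"twist":0},{"grip":0.18,"tx":0.8,"ty":0,"tz":-0.1,"twist":0},{"grip":0.18,"tx":1.0,"ty":0,"tz":-0.13,"twist":0}]' |grep -E 'pos|^force'
python3 -m pendant '[{"grip":0.18,"tx":0.2,"ty":0,"tz":-0.03,"twist":0},{"grip":0.18,"tx":0.4,"ty":0,"tz":-0.05,"twist":0},{"grip":0.18,"tx":0.6,"ty":0,"tz":-0.08,"twist":0},{"grip":0.18,"tx":0.8,"ty":0,"tz":-0.1,"twist":0},{"grip":0.18,"tx":1.0,"ty":0,"tz":-0.13,"twist":0}]' |grep -E 'pos|^force'
python3 -m pendant '[{"grip":0.18,"tx":0.2,"ty":0,"tz":-0.03,"twist":0},{"grip":0.18,"tx":0.4,"ty":0,"tz":-0.05,"twist":0},{"grip":0.18,"tx":0.6,"ty":0,"tz":-0.08,"twist":0},{"grip":0.18,"tx":0.8,"ty":0,"tz":-0.1,"twist":0},{"grip":0.18,"tx":1.0,"ty":0,"tz":-0.13,"twist":0}]' |grep -E 'pos|^force'
python3 -m pendant '[{"grip":0.18,"tx":0.2,"ty":0,"tz":-0.03,"twist":0},{"grip":0.18,"tx":0.4,"ty":0,"tz":-0.05,"twist":0},{"grip":0.18,"tx":0.6,"ty":0,"tz":-0.08,"twist":0},{"grip":0.18,"tx":0.8,"ty":0,"tz":-0.1,"twist":0},{"grip":0.18,"tx":1.0,"ty":0,"tz":-0.13,"twist":0}]' |grep -E 'pos|^force'
python3 - <<'E'
from h import *
print(w2t(bot.observe()['ee_pos']),bot.observe()['time'])
im,d=bot.grab_frame('scene');cv2.imwrite('pics/c4.png',cv2.resize(im[120:240,210:410,::-1],None,fx=4,fy=4,interpolation=cv2.INTER_CUBIC))
E
```

```text
ee_pos: [0.598, -0.1479, 0.0236]
force: [-0.1, -1.9, 0.5]
ee_pos: [0.5947, -0.1383, 0.0248]
force: [0.3, -1.6, 1.0]
ee_pos: [0.5916, -0.1288, 0.0261]
force: [0.3, -2.1, -0.4]
ee_pos: [0.5885, -0.1193, 0.0274]
force: [0.5, -2.4, -0.6]
ee_pos: [0.5853, -0.1098, 0.0287]
force: [0.1, -1.0, 1.3]
[-75.63661564   1.63217483  28.66862528] 7.875
```

View pics/c4.png

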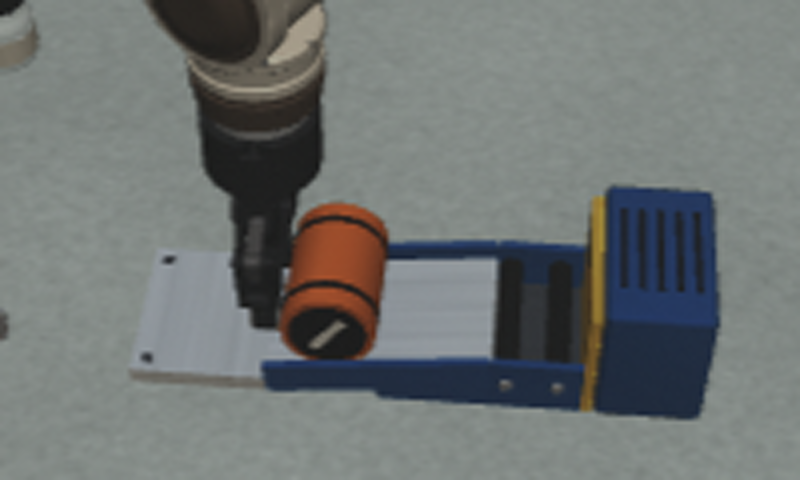

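The barrel, at about (335,280), is on the ramp and square to it, held by about 2 N on the fingers. I'll keep going.

```bash

python3 -m pendant '[{"grip":0.18,"tx":0.2,"ty":0,"tz":-0.03,"twist":0},{"grip":0.18,"tx":0.4,"ty":0,"tz":-0.05,"twist":0},{"grip":0.18,"tx":0.6,"ty":0,"tz":-0.08,"twist":0},{"grip":0.18,"tx":0.8,"ty":0,"tz":-0.1,"twist":0},{"grip":0.18,"tx":1.0,"ty":0,"tz":-0.13,"twist":0}]' |grep -E '^force'
python3 -m pendant '[{"grip":0.18,"tx":0.2,"ty":0,"tz":-0.03,"twist":0},{"grip":0.18,"tx":0.4,"ty":0,"tz":-0.05,"twist":0},{"grip":0.18,"tx":0.6,"ty":0,"tz":-0.08,"twist":0},{"grip":0.18,"tx":0.8,"ty":0,"tz":-0.1,"twist":0},{"grip":0.18,"tx":1.0,"ty":0,"tz":-0.13,"twist":0}]' |grep -E '^force'
python3 -m pendant '[{"grip":0.18,"tx":0.2,"ty":0,"tz":-0.03,"twist":0},{"grip":0.18,"tx":0.4,"ty":0,"tz":-0.05,"twist":0},{"grip":0.18,"tx":0.6,"ty":0,"tz":-0.08,"twist":0},{"grip":0.18,"tx":0.8,"ty":0,"tz":-0.1,"twist":0},{"grip":0.18,"tx":1.0,"ty":0,"tz":-0.13,"twist":0}]' |grep -E '^force'
python3 -m pendant '[{"grip":0.18,"tx":0.2,"ty":0,"tz":-0.03,"twist":0},{"grip":0.18,"tx":0.4,"ty":0,"tz":-0.05,"twist":0},{"grip":0.18,"tx":0.6,"ty":0,"tz":-0.08,"twist":0},{"grip":0.18,"tx":0.8,"ty":0,"tz":-0.1,"twist":0},{"grip":0.18,"tx":1.0,"ty":0,"tz":-0.13,"twist":0}]' |grep -E '^force'
python3 -m pendant '[{"grip":0.18,"tx":0.2,"ty":0,"tz":-0.03,"twist":0},{"grip":0.18,"tx":0.4,"ty":0,"tz":-0.05,"twist":0},{"grip":0.18,"tx":0.6,"ty":0,"tz":-0.08,"twist":0},{"grip":0.18,"tx":0.8,"ty":0,"tz":-0.1,"twist":0},{"grip":0.18,"tx":1.0,"ty":0,"tz":-0.13,"twist":0}]' |grep -E '^force'
python3 -m pendant '[{"grip":0.18,"tx":0.2,"ty":0,"tz":-0.03,"twist":0},{"grip":0.18,"tx":0.4,"ty":0,"tz":-0.05,"twist":0},{"grip":0.18,"tx":0.6,"ty":0,"tz":-0.08,"twist":0},{"grip":0.18,"tx":0.8,"ty":0,"tz":-0.1,"twist":0},{"grip":0.18,"tx":1.0,"ty":0,"tz":-0.13,"twist":0}]' |grep -E '^force'
python3 -m pendant '[{"grip":0.18,"tx":0.2,"ty":0,"tz":-0.03,"twist":0},{"grip":0.18,"tx":0.4,"ty":0,"tz":-0.05,"twist":0},{"grip":0.18,"tx":0.6,"ty":0,"tz":-0.08,"twist":0},{"grip":0.18,"tx":0.8,"ty":0,"tz":-0.1,"twist":0},{"grip":0.18,"tx":1.0,"ty":0,"tz":-0.13,"twist":0}]' |grep -E '^force'
python3 -m pendant '[{"grip":0.18,"tx":0.2,"ty":0,"tz":-0.03,"twist":0},{"grip":0.18,"tx":0.4,"ty":0,"tz":-0.05,"twist":0},{"grip":0.18,"tx":0.6,"ty":0,"tz":-0.08,"twist":0},{"grip":0.18,"tx":0.8,"ty":0,"tz":-0.1,"twist":0},{"grip":0.18,"tx":1.0,"ty":0,"tz":-0.13,"twist":0}]' |grep -E '^force'
python3 - <<'E'
from h import *
print(w2t(bot.observe()['ee_pos']),bot.observe()['time'])
im,d=bot.grab_frame('scene');cv2.imwrite('pics/c5.png',cv2.resize(im[120:240,210:410,::-1],None,fx=4,fy=4,interpolation=cv2.INTER_CUBIC))
E
```

```text
force: [0.6, -2.1, 0.9]
force: [0.6, -1.4, 0.4]
force: [0.5, -1.3, 0.0]
force: [1.2, -0.5, 0.6]
force: [1.3, -1.7, 0.6]
force: [0.8, -0.9, 0.8]
force: [1.2, -1.0, 1.0]
force: [-0.0, -0.8, 0.5]
[ 4.36805051  1.54081292 39.07439711] 12.925
```

View pics/c5.png

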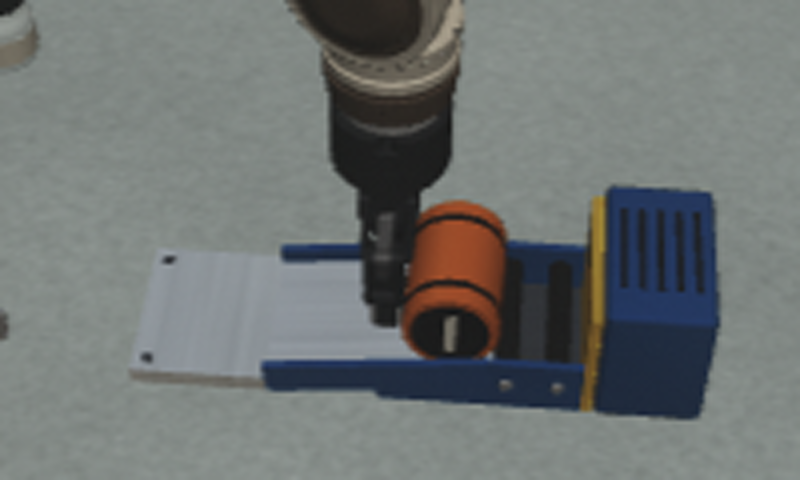

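The barrel, at about (455,280), is two thirds of the way up and just short of the first roller. I'll advance to the roller, then more slowly with force readings.

```bash

python3 -m pendant '[{"grip":0.18,"tx":0.2,"ty":0,"tz":-0.03,"twist":0},{"grip":0.18,"tx":0.4,"ty":0,"tz":-0.05,"twist":0},{"grip":0.18,"tx":0.6,"ty":0,"tz":-0.08,"twist":0},{"grip":0.18,"tx":0.8,"ty":0,"tz":-0.1,"twist":0},{"grip":0.18,"tx":1.0,"ty":0,"tz":-0.13,"twist":0}]' |grep -E '^force'
python3 -m pendant '[{"grip":0.18,"tx":0.2,"ty":0,"tz":-0.03,"twist":0},{"grip":0.18,"tx":0.4,"ty":0,"tz":-0.05,"twist":0},{"grip":0.18,"tx":0.6,"ty":0,"tz":-0.08,"twist":0},{"grip":0.18,"tx":0.8,"ty":0,"tz":-0.1,"twist":0},{"grip":0.18,"tx":1.0,"ty":0,"tz":-0.13,"twist":0}]' |grep -E '^force'
python3 -m pendant '[{"grip":0.18,"tx":0.2,"ty":0,"tz":-0.03,"twist":0},{"grip":0.18,"tx":0.4,"ty":0,"tz":-0.05,"twist":0},{"grip":0.18,"tx":0.6,"ty":0,"tz":-0.08,"twist":0},{"grip":0.18,"tx":0.8,"ty":0,"tz":-0.1,"twist":0},{"grip":0.18,"tx":1.0,"ty":0,"tz":-0.13,"twist":0}]' |grep -E '^force'
python3 -m pendant '[{"grip":0.18,"tx":0.12,"ty":0,"tz":-0.02,"twist":0},{"grip":0.18,"tx":0.24,"ty":0,"tz":-0.04,"twist":0},{"grip":0.18,"tx":0.36,"ty":0,"tz":-0.05,"twist":0},{"grip":0.18,"tx":0.48,"ty":0,"tz":-0.06,"twist":0},{"grip":0.18,"tx":0.6,"ty":0,"tz":-0.08,"twist":0}]' |grep -E 'pos|^force'
python3 -m pendant '[{"grip":0.18,"tx":0.12,"ty":0,"tz":-0.02,"twist":0},{"grip":0.18,"tx":0.24,"ty":0,"tz":-0.04,"twist":0},{"grip":0.18,"tx":0.36,"ty":0,"tz":-0.05,"twist":0},{"grip":0.18,"tx":0.48,"ty":0,"tz":-0.06,"twist":0},{"grip":0.18,"tx":0.6,"ty":0,"tz":-0.08,"twist":0}]' |grep -E 'pos|^force'
python3 - <<'E'
from h import *
print(w2t(bot.observe()['ee_pos']),bot.observe()['time'])
im,d=bot.grab_frame('scene');cv2.imwrite('pics/c6.png',cv2.resize(im[120:240,210:410,::-1],None,fx=4,fy=4,interpolation=cv2.INTER_CUBIC))
E
```

```text
force: [0.0, -2.0, 0.1]
force: [1.3, -1.1, 1.1]
force: [1.0, -2.0, 2.1]
ee_pos: [0.5489, 0.0004, 0.0437]
force: [-0.0, -0.2, -0.1]
ee_pos: [0.5471, 0.006, 0.0446]
force: [0.3, 0.2, -0.3]
[46.32146007  1.53165614 44.56681495] 16.1
```

View pics/c6.png

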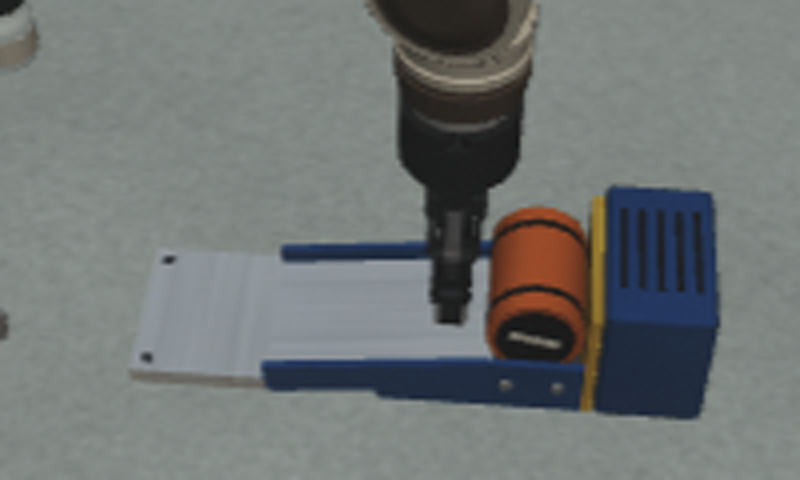

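The barrel has dropped between the rollers at about (540,285), next to the yellow plate and with a gap to the fingers; contact force is zero. I'll back away and rise, then check it.

```bash

python3 -m pendant '[{"grip":0.18,"tx":-1,"ty":0,"tz":0,"twist":0},{"grip":0.18,"tx":-3,"ty":0,"tz":-1,"twist":0},{"grip":0.18,"tx":-4,"ty":0,"tz":-6,"twist":0},{"grip":0.18,"tx":-4,"ty":0,"tz":-12,"twist":0},{"grip":-1,"tx":-4,"ty":0,"tz":-16,"twist":0}]' |grep -E 'pos|^force'
python3 -m pendant '[{"grip":-1,"tx":0,"ty":0,"tz":0,"twist":0},{"grip":-1,"tx":0,"ty":0,"tz":0,"twist":0}]' |grep -E 'pos|^force'
python3 - <<'E'
from h import *
im,d=bot.grab_frame('scene')
hsv=cv2.cvtColor(im,cv2.COLOR_RGB2HSV);m=cv2.inRange(hsv,(3,150,60),(17,255,255));P=[]
for v in range(150,225):
    for u in range(315,365):
        if m[v,u]:
            q=w2t(px('scene',u,v,d[v,u]))
            if 30<q[2]<100:P.append(q)
P=np.array(P)
from scipy.optimize import least_squares
g=least_squares(lambda a:np.hypot(P[:,0]-a[0]-a[2]*P[:,1],P[:,2]-a[1])-32,[100,60,0],loss='soft_l1');print('barrel x,z,skew',g.x,len(P),np.percentile(P[:,1],[1,99]))
gm=cv2.inRange(hsv,(45,100,80),(80,255,255));gm[:,:440]=0;gm[:,480:]=0;gm[:190]=0;gm[225:]=0
v,u=np.nonzero(gm);print(u.mean(),v.mean(),np.median([px('scene',a,b,d[b,a]) for a,b in zip(u,v)],axis=0))
im,d=bot.grab_frame('top')
hsv=cv2.cvtColor(im,cv2.COLOR_RGB2HSV)
gm=cv2.inRange(hsv,(45,100,80),(80,255,255));gm[:,:180]=0;gm[:,205:]=0;gm[:235]=0;gm[258:]=0
v,u=np.nonzero(gm);Q=np.array([px('top',a,b,d[b,a]) for a,b in zip(u,v)])
print(u.mean(),v.mean(),np.median(Q[Q[:,2]>.057],axis=0))
rows([.4515,.3555,.09])
E
```

```text
ee_pos: [0.5604, -0.0337, 0.2083]
force: [0.3, 0.4, -0.4]
ee_pos: [0.5598, -0.033, 0.2043]
force: [0.4, 0.5, -0.1]
barrel x,z,skew [9.92630847e+01 5.99178886e+01 9.21133208e-03] 520 [-49.15896147  39.61624659]
462.9125 202.4375 [0.45156726 0.35607872 0.06267486]
191.14457831325302 246.55421686746988 [0.45130071 0.35758599 0.06102181]
t 17.125 pos [ 0.5593 -0.0326  0.2033] rot [-1.7989e+02 -4.0000e-02  1.0822e+02] F [ 0.4 -1.2 -0.2] w 0.004499723165553053 shift cm [40.23  1.91 11.35] twist -0.08
```

```bash

python3 -m pendant '[{"grip":-1,"tx":5.5,"ty":0.3,"tz":0,"twist":0},{"grip":-1,"tx":11,"ty":0.6,"tz":0,"twist":0},{"grip":-1,"tx":16.5,"ty":0.9,"tz":0,"twist":0},{"grip":-1,"tx":22,"ty":1.1,"tz":0,"twist":0},{"grip":-1,"tx":27.5,"ty":1.4,"tz":0,"twist":0}]' |grep -E 'pos|^force'
python3 -m pendant '[{"grip":-1,"tx":5,"ty":0.2,"tz":0,"twist":0},{"grip":-1,"tx":10,"ty":0.4,"tz":2,"twist":0},{"grip":-1,"tx":12.8,"ty":0.5,"tz":6,"twist":0},{"grip":-1,"tx":12.8,"ty":0.5,"tz":10,"twist":0},{"grip":-1,"tx":12.8,"ty":0.5,"tz":11,"twist":0}]' |grep -E 'pos|^force'
python3 -m pendant '[{"grip":-1,"tx":0,"ty":0,"tz":0,"twist":0},{"grip":-1,"tx":0,"ty":0,"tz":0,"twist":0}]' |grep -E 'pos|^force'
python3 - <<'E'
from h import *
rows([.4515,.3565,.07])
im,d=bot.grab_frame('scene');cv2.imwrite('pics/c7.png',cv2.resize(im[130:290,320:520,::-1],None,fx=3.7,fy=3.7,interpolation=cv2.INTER_CUBIC))
E
```

```text
ee_pos: [0.4858, 0.2348, 0.2035]
force: [0.8, -0.1, 0.4]
ee_pos: [0.4498, 0.3556, 0.0909]
force: [-0.2, -0.1, 0.1]
ee_pos: [0.4524, 0.3567, 0.0964]
force: [-0.5, -0.1, 0.7]
t 18.625 pos [0.4524 0.3567 0.0964] rot [ 1.7988e+02 -5.0000e-02  1.0820e+02] F [-0.5 -0.1  0.7] w -0.00262405903347838 shift cm [ 0.01 -0.1   2.64] twist -0.1
```

View pics/c7.png

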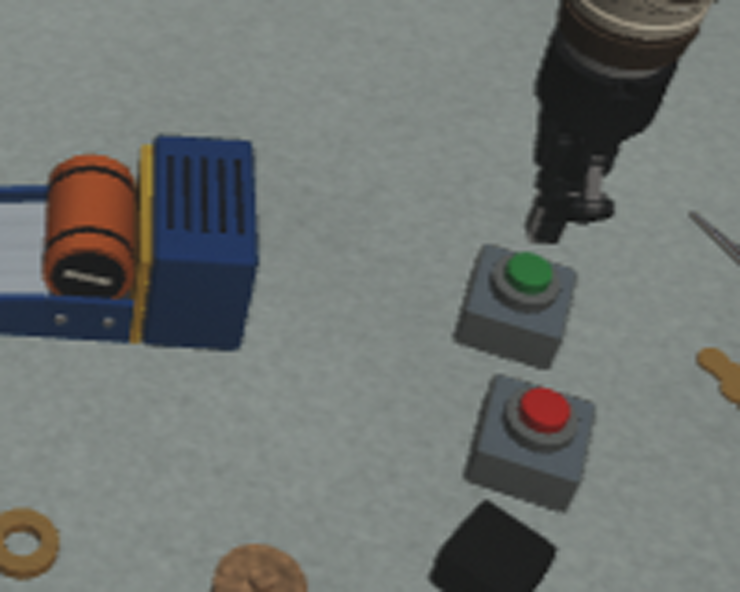

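The shut fingertips, at about (545,240), hover over the green button at (530,272). The barrel sits home at (90,225). I'll press.

```bash

python3 -m pendant '[{"grip":-1,"tx":0,"ty":-0.1,"tz":1.5,"twist":0},{"grip":-1,"tx":0,"ty":-0.1,"tz":3,"twist":0},{"grip":-1,"tx":0,"ty":-0.1,"tz":3.5,"twist":0},{"grip":-1,"tx":0,"ty":-0.1,"tz":3.8,"twist":0},{"grip":-1,"tx":0,"ty":-0.1,"tz":4.1,"twist":0}]' |grep -E 'pos|^force'
python3 -m pendant '[{"grip":-1,"tx":0,"ty":0,"tz":0,"twist":0},{"grip":-1,"tx":0,"ty":0,"tz":0.1,"twist":0},{"grip":-1,"tx":0,"ty":0,"tz":0.1,"twist":0}]' |grep -E 'pos|^force'
```

```text
ee_pos: [0.4506, 0.3562, 0.0556]
force: [-10.5, -8.5, 30.0]
ee_pos: [0.4505, 0.3562, 0.0557]
force: [-9.4, -8.5, 24.1]
```

The force is 24 to 30 N against a 4 N spring at z = 55.7 mm, so the button is fully down. I'll let go and check.

```bash

python3 -m pendant '[{"grip":-1,"tx":0,"ty":0,"tz":-1,"twist":0},{"grip":-1,"tx":0,"ty":0,"tz":-4,"twist":0},{"grip":-1,"tx":0,"ty":0,"tz":-8,"twist":0},{"grip":-1,"tx":0,"ty":0,"tz":-12,"twist":0},{"grip":-1,"tx":0,"ty":0,"tz":-12,"twist":0}]' |grep -E 'pos|^force'
python3 -m pendant '[{"grip":-1,"tx":0,"ty":0,"tz":0,"twist":0},{"grip":-1,"tx":0,"ty":0,"tz":0,"twist":0},{"grip":-1,"tx":0,"ty":0,"tz":0,"twist":0}]' |grep -E 'pos|^force'
python3 - <<'E'
from h import *
im,d=bot.grab_frame('scene');cv2.imwrite('pics/c8.png',im[:,:,::-1])
print(bot.observe()['time'])
E
```

```text
ee_pos: [0.4519, 0.3574, 0.1762]
force: [-0.9, -0.1, -0.2]
ee_pos: [0.4503, 0.3561, 0.1715]
force: [0.2, 0.7, -0.2]
20.725
```

View pics/c8.png

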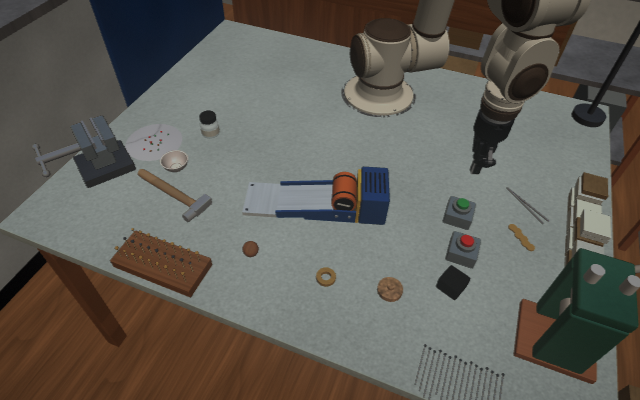

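The barrel sits home at (345,190), the green button is back up at (463,203), and everything else is where it was. The robot touches nothing, so I'm handing in.

```bash
python3 -c "
from bench import bot
print(bot.sign_off())"
```

```text
the job is handed in; nothing more can be done
None
```

The barrel is seated between the rollers at the yellow stop plate, the green button was pressed fully down and released, nothing else on the bench moved, and the job was handed in at about 21 s; no verdict was returned.

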